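Set the round bench timer without letting it spin

TASK

Set the round bench timer for the next blend: its knob is stiffer than the grip of its feet on the bench, so push the knob down, hold it down and turn it clockwise until its white pointer is at the one long thick mark, without letting the timer itself turn or slide. Then let go so that the knob springs back up, and leave the square timer alone.

Things in the scene. Friction and masses are not known exactly. Their poses are not given: they have to be found in the camera images.
- round_timer: free-standing round bench timer: metal puck 90 mm across, top face 40 mm above the bench, about 0.25 kg, four rubber feet 30 mm from its axis, black bar knob on top. Origin: centre of the underside, z up, -x its front. The top face has six marks 18 degrees apart: five short thin, and the wanted one long and thick (15 x 5 mm), 0.55 rad clockwise (from above) of the timer's +x.
- round_timer_grip (a point): middle of the round timer's bar knob, on the turning axis, 69 mm above the bench with the knob up. Bar 46 mm long (x), 14 mm wide (y), 30 mm high (z), from 54 to 84 mm above the bench, on a 12 mm stem; under it 14 mm are free for fingertips. +x points along the bar to the white pointer fin, 11 mm out at the lower edge; a white line on the top marks that half. Frame turns and sinks with the knob.
- round_timer_knob (a joint): how far the round timer's knob is turned, rad, clockwise from above; range 0 to 1.9; starts between 0 and 0.3; the long thick mark is at 1.25. Stays where it is left. Takes about 0.09 N m to turn: with the knob not pushed down the whole timer tends to spin along; with it down 5 to 9 mm the feet hold.
- round_timer_press (a joint): how far the round timer's knob is pushed down, m: 0 is up, 0.010 is the stop. A spring returns it: about 2 N at the beginning and 1 N more for each mm (12 N at the stop). The knob can be turned at any depth.
- round_timer_front (a point): point on the middle of the round timer's front side, 45 mm from its axis towards -x of the timer, 20 mm above the bench. It shows whether the timer has turned or slid.
- square_timer: the other timer, with a square body 84 mm wide and 40 mm high and the same kind of knob (top 84 mm above the bench): not to be used. Origin at the centre of its underside, z up.
- square_timer_knob (a joint): how far the square timer's knob is turned, rad, clockwise from above; it starts between 0 and 0.3 and must be left as it is.
Mind the look-alikes: they are no part of the job. What is shaped like the round_timer but purple is not meant.

How it is judged:
By the outcome, as a careful person would: the job done as asked, in the order asked, and still so for the second after the job is handed in, with the robot touching nothing.
It also fails if it takes over 35 s, if anything falls off the work surface, if the arm or the gripper's body presses on something with over 40 N, if the wrist force passes 120 N, or if a joint passes its speed limit or range.

ROBOT

A 6-joint arm with a two-finger parallel gripper is mounted at the origin on the work surface; the furniture and walls round the work are solid. World frame = base frame: x ahead of the robot, y to its left, z up, the work surface at z = 0. Lengths are in mm, angles in rad, forces in N, time in s.
With the tool pointing down it reaches from about 350 to 975 mm from the base axis. Payload 7.1 kg.
Tool frame: the origin (TCP) lies on the front face of the gripper's body, between the roots of the fingers; the fingertips stand 80 mm ahead of it and the grasp point (between the pads) lies 61 mm ahead of it; z points along the fingers, y is the line along which they close (so a half turn about z gives the same grasp; the last joint's range is limited). The gripper opens to 88 mm and grips with 3 to 60 N. Pads are 20 mm wide; open, the fingers measure 115 mm over their backs; the gripper's body (75 mm by 178 mm) begins 61 mm behind the grasp point.
Start: joints at [1.106, 0.423, 1.63, -0, 1.089, -0.019], TCP at [269.455, 563.914, 302.675] pointing down, gripper open.
Joint ranges: [-3, 3], [-0.9, 2.11], [0.09, 2.58], [-1.31, 4.45], [0.11, 2.69], [-2.54, 2.54]. Speed limits (rad/s): [2.39, 2.39, 3.01, 3.14, 3.14, 3.14].

INTERFACE

Orientations are given as a rotation vector (axis times angle).
In Python, from workcell import readout, vision, close_job gives the robot as it stands.
- The arm moves only by the tool servo_tool, never from a script. Its argument "plan" is a list that holds one entry, the list of rows, each a list of 7 numbers: the gripper command: -1 is fully open, 1 is shut, values between are in proportion, then the shift along the world's x, y, z in units of 40 mm (1.0 is 40 mm), then the turn, a rotation vector about the world's x, y, z in units of 5 degrees (1.0 is 5 degrees). A call has 1 to 5 rows; each row shifts and turns the commanded pose from where the row before left it; what a row does not reach is not made up. A row lasts 1/12 s, in which the tool goes at most 41.7 mm and 7.16 degrees, less where a joint would pass 70% of its speed; a pose out of reach is approached as far as the arm can. A call is refused whole if a number of a shift passes 1 or a number of a turn 1, either way. A call with a gripper value outside its range is refused whole. The fingers move at their own pace and stop on an object; the grip force is fixed at half the most. Time passes only in rows, so rows that do not move let the fingers close. It gives the time, the measured TCP pose, the force, the opening and the grip force at its end, in the units of the state.
- readout.get_obs(): the state, without advancing time (a new reading comes with each control period).
- vision.get_image(name): name is "scene" or "top" or "wrist"; returns the picture (400x640x3 uint8, red, green, blue); there is no depth.
- vision.camera_params(name): a dict with "fx", "fy", "cx", "cy" (pixels), "rvec" (rotation vector, rad) and "tvec" (3), from world to camera coordinates, as OpenCV has them; the wrist camera has in their place "hand_eye" (4x4, takes a point from camera to tool coordinates, whose origin is the TCP and whose axes are the flange's). Camera axes: x right, y down, z forward; pixel columns grow to the right and rows downward; lengths in mm; the calibration is good to about 2 mm. A picture is of the moment at which its call begins: read the wrist's pose just before it. camera_params takes no time and is no camera call.
- close_job(): hands the job in; it is judged then, once.
The state is a dict: "t": time; "qpos": joint angles; "qvel": joint speeds; "joint_torque": joint torques, N m; "ee_pos": TCP position; "orientation": TCP orientation; "ft_force": force on the tool from outside, world axes, zero at the start; "moment": the same for the moment, N m; "width": finger opening in mm; "grasp_force": force on a finger pad.
Only numpy, scipy, OpenCV 4.12 (cv2) and the standard library are available. Lean on these libraries where they do the work, as an engineer would, in place of code of your own. Each camera call takes 0.05 s, during which the arm holds its last target. There are 200 camera calls.

## Working session

There is one attempt and no reset: what is moved stays moved. The work goes in short steps, Python scripts to look and compute and a tool call to move; the robot and the scene stay as the last step left them, time stands still between calls to the robot, and variables do not carry over. Pictures are saved under pics/ and viewed, at most 13 in all, crops included, and the job is handed in when it is done.

Besides the shell and the picture viewer there is one more tool, called as name(argument=value, ...) on one line, values as JSON. servo_tool: Moves the arm, as the interface text tells. Its arguments: {"type":"object","properties":{"plan":{"type":"array"}},"required":["plan"]}

```bash
mkdir -p pics
python3 - <<'E'
from workcell import readout, vision
import cv2,numpy as np
for n in ("scene","top"):
    im=vision.get_image(n); cv2.imwrite(f"pics/{n}.png",im[:,:,::-1]); print(n,vision.camera_params(n))
print(vision.camera_params("wrist")); print(readout.get_obs())
E
```

```text
scene {'fx': 399.436797604606, 'fy': 399.436797604606, 'cx': 314.80507099129295, 'cy': 195.3921993423822, 'rvec': array([ 1.836589  , -0.83438337,  0.55048138]), 'tvec': array([-248.28149447,  150.41756928,  777.49582328])}
top {'fx': 449.0967012634425, 'fy': 449.0967012634425, 'cx': 316.70909627264774, 'cy': 204.62345111374265, 'rvec': array([ 2.1424346 , -2.13837907,  0.17441526]), 'tvec': array([ -77.53142434,  332.16805873, 1174.96780691])}
{'fx': 287.52250448329534, 'fy': 287.52250448329534, 'cx': 317.5982573634752, 'cy': 202.63395947557115, 'hand_eye': array([[-8.01001429e-04, -9.57426793e-01, -2.88675066e-01,
         8.08431156e+01],
       [ 9.99999679e-01, -7.70501880e-04, -2.19284709e-04,
        -2.07378308e-01],
       [-1.24756254e-05, -2.88675149e-01,  9.57427103e-01,
        -8.19014756e+01],
       [ 0.00000000e+00,  0.00000000e+00,  0.00000000e+00,
         1.00000000e+00]])}
{'t': 0.1, 'qpos': array([ 1.10601332e+00,  4.23730046e-01,  1.63060460e+00, -4.13554101e-06,
        1.08857677e+00, -1.90214105e-02]), 'qvel': array([-0.00111314, -0.00224887, -0.00306644, -0.00141058,  0.00044747,
       -0.00028697]), 'joint_torque': array([-8.28982884e-04, -5.45615101e+01, -2.74325770e+01,  6.43747766e-02,
        1.88626244e-02, -7.18512695e-06]), 'ee_pos': array([269.28259708, 563.58700001, 302.00434008]), 'orientation': array([-6.94345761e-01, -3.06357990e+00,  2.01238125e-03]), 'ft_force': array([-0.05398678,  0.18504489,  0.6399955 ]), 'moment': array([ 0.00680908,  0.00682877, -0.00851482]), 'grasp_force': 0.0, 'width': 87.80845771175872}
```

View pics/top.png

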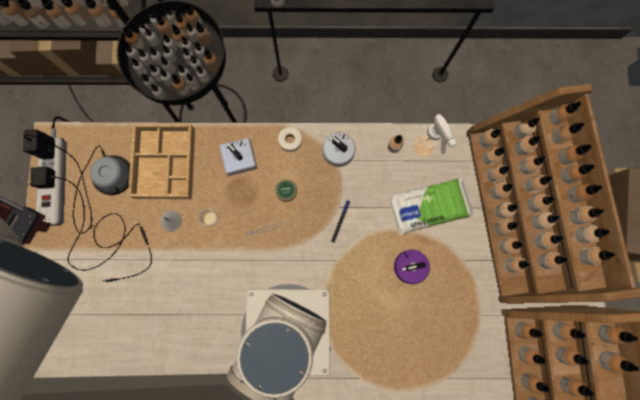

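View pics/scene.png

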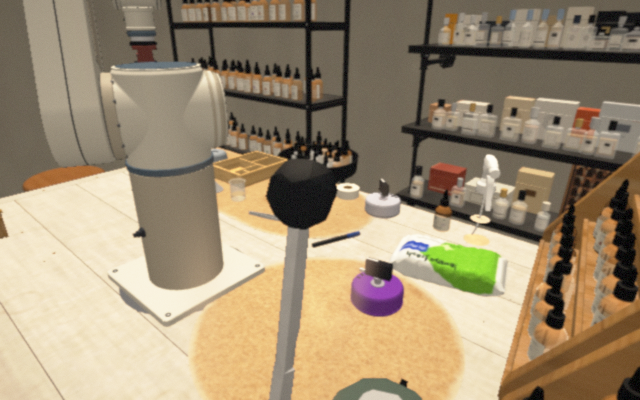

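The top picture shows three candidates:
- A round grey-blue metal puck with a black bar knob at (339,149).
- A square timer at (238,156).
- A purple round timer at (412,266).

The puck at (110,174) has no bar knob. The round one at (339,149) fits the description. I'll confirm it in an enlarged crop and measure it.

```bash
cat > h.py <<'E'
from workcell import readout, vision
import cv2,numpy as np
from scipy.spatial.transform import Rotation as R
def ray(n,u,v,z,o=None):
    p=vision.camera_params(n); d=np.array([(u-p['cx'])/p['fx'],(v-p['cy'])/p['fy'],1])
    if n=="wrist":
        H=p['hand_eye']; M=R.from_rotvec(o['orientation']).as_matrix()
        D=M@H[:3,:3]@d; C=M@H[:3,3]+o['ee_pos']
    else:
        M=R.from_rotvec(p['rvec']).as_matrix(); D=M.T@d; C=-M.T@p['tvec']
    return C+D*(z-C[2])/D[2]
E
python3 - <<'E'
from h import *
im=cv2.imread("pics/top.png")
cv2.imwrite("pics/c1.png",cv2.resize(im[125:175,215:375],None,fx=5,fy=5,interpolation=cv2.INTER_CUBIC))
for u,v,z in((339,149,40),(238,156,40),(412,266,40),(290,139,0),(275,360,0)): print(u,v,ray("top",u,v,z).round())
E
```

```text
339 149 [ 482. -137.   40.]
238 156 [462. 135.  40.]
412 266 [ 170. -324.   40.]
290 139 [523.  -2.   0.]
275 360 [-71.  30.   0.]
```

View pics/c1.png

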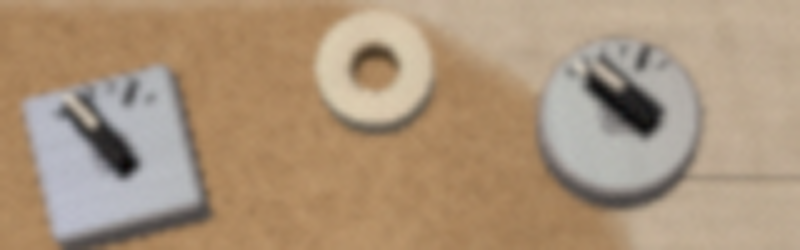

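The crop confirms it. The round puck, with the long thick mark at crop (643,57) and the pointer at up-left (582,68), is at about (482,-137). The square timer is separate. I'll move above the round one.

servo_tool(plan=[[[-1,0.25,-0.83,-0.07,0,0,-1],[-1,0.25,-0.83,-0.07,0,0,-1],[-1,0.25,-0.83,-0.07,0,0,-1],[-1,0.25,-0.83,-0.07,0,0,-1],[-1,0.25,-0.83,-0.07,0,0,-1]]])

```text
t: 0.52
ee_pos: [319.4, 396.2, 288.2]
orientation: [-1.346, -2.838, 0.001]
ft_force: [0.8, -0.1, -0.7]
width: 87.5
grasp_force: 0.0
```

servo_tool(plan=[[[-1,0.25,-0.83,-0.07,0,0,-1],[-1,0.25,-0.83,-0.07,0,0,-1],[-1,0.25,-0.83,-0.07,0,0,-1],[-1,0.25,-0.83,-0.07,0,0,-1],[-1,0.25,-0.83,-0.07,0,0,-1]]])

```text
t: 0.93
ee_pos: [369.4, 230.3, 274.4]
orientation: [-1.929, -2.48, 0.0]
ft_force: [0.6, 0.0, 0.8]
width: 88.2
grasp_force: 0.0
```

servo_tool(plan=[[[-1,0.25,-0.83,-0.07,0,0,-1],[-1,0.25,-0.83,-0.07,0,0,-1],[-1,0.25,-0.83,-0.07,0,0,-1],[-1,0.25,-0.83,-0.07,0,0,-1],[-1,0.25,-0.83,-0.07,0,0,-1]]])

```text
t: 1.35
ee_pos: [419.4, 64.2, 260.5]
orientation: [-2.42, -2.003, 0.0]
ft_force: [0.9, 0.5, 0.5]
width: 88.0
grasp_force: 0.0
```

servo_tool(plan=[[[-1,0.25,-0.83,-0.07,0,0,-1],[-1,0.25,-0.83,-0.07,0,0,-1],[-1,0.25,-0.83,-0.07,0,0,-1],[-1,0.25,-0.83,-0.07,0,0,-1],[-1,0.25,-0.83,-0.07,0,0,-1]]])

```text
t: 1.77
ee_pos: [469.4, -101.9, 246.4]
orientation: [-2.797, -1.431, 0.0]
ft_force: [0.3, 1.6, 0.2]
width: 87.5
grasp_force: 0.0
```

servo_tool(plan=[[[-1,0.32,-0.91,-0.07,0,0,-1],[-1,0,0,0,0,0,0]]])

```text
t: 1.93
ee_pos: [484.4, -141.5, 243.8]
orientation: [2.856, 1.301, 0.002]
ft_force: [1.0, -0.1, 1.6]
width: 87.3
grasp_force: 0.0
```

Run:
```python
from h import *
o=readout.get_obs(); im=vision.get_image("wrist")[:,:,::-1]; np.save("o1.npy",o,allow_pickle=True)
print(o['ee_pos'],o['orientation'],o['qpos'],o['ft_force'],o['t'])
cv2.imwrite("pics/w1f.png",im); cv2.imwrite("pics/w1.png",cv2.resize(im[100:300,180:446],None,fx=3,fy=3,interpolation=cv2.INTER_CUBIC))
```

```text
[ 484.35334223 -141.49268994  243.75458215] [2.85632325e+00 1.30145537e+00 2.34124172e-03] [-3.07332393e-01  3.30597386e-01  1.94005393e+00 -1.35671780e-03
  8.67995531e-01  4.09270707e-01] [ 0.99978065 -0.14852162  1.6470446 ] 1.9333
```

View pics/w1.png

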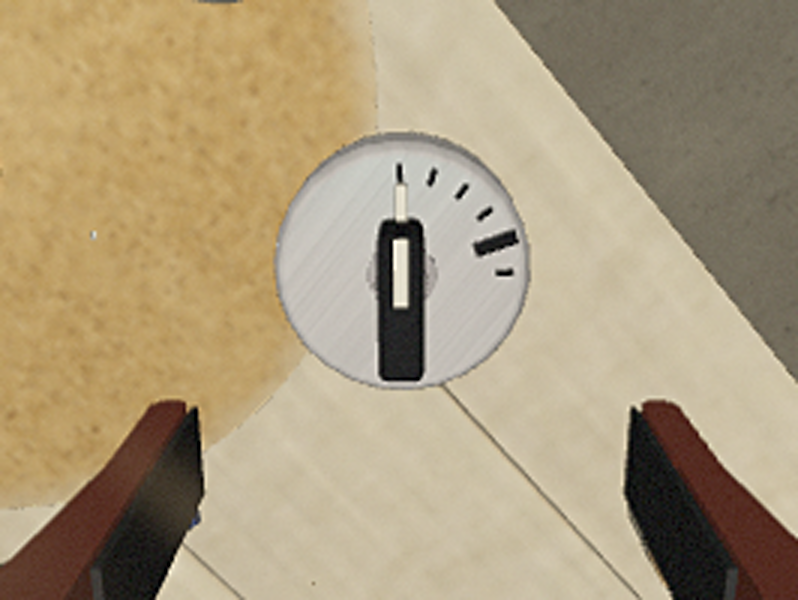

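The wrist view shows the round timer. Its bar is vertical in the picture, from (401,222) to (401,380), with the white fin at the top and pointing at the first mark. The long thick mark is at (495,243), and the rim runs from 277 to 528.

Run:
```python
from h import *
o=np.load("o1.npy",allow_pickle=True).item()
f=lambda u,v,z: ray("wrist",180+u/3,100+v/3,z,o)
M=R.from_rotvec(o['orientation']).as_matrix(); ty=np.arctan2(M[1,1],M[0,1]); print("tool y yaw",ty, "x yaw",ty+np.pi/2)
a,b=f(401,222,84),f(401,380,84); c=(a+b)/2; print("bar",a.round(1),b.round(1),np.hypot(*(a-b)[:2]),c.round(1),"yaw",np.arctan2(*(a-b)[1::-1]))
rim=[f(277,265,40),f(527,265,40)]; far=f(402,388,40); near=f(402,148,40)
print("rim",(rim[0]+rim[1])/2,np.hypot(*(rim[0]-rim[1])[:2]),far,near,(far+near)/2,np.hypot(*(far-near)[:2]))
p=(c+(far+near)/2)/2
for cc in (c,(far+near)/2):
  m1,m2=f(475,250,40),f(517,237,40)
  m=(m1+m2)/2; print("mark",np.hypot(*(m1-m2)[:2]),np.arctan2(*(m-cc)[1::-1]), "line",np.arctan2(*(m2-m1)[1::-1]), "first",[np.arctan2(*(f(*q,40)-cc)[1::-1]) for q in((400,172),(432,177),(462,191),(485,214),(505,272))])
print("line yaw",np.arctan2(*(f(401,240,84)-f(401,306,84))[1::-1]))
```

```text
tool y yaw -0.715728043454941 x yaw 0.8550682833399555
bar [ 501.9 -115.    84. ] [ 470.1 -151.1   84. ] 48.11904544169518 [ 486. -133.   84.] yaw 0.8503081442686724
rim [ 486.26494596 -132.55355965   40.        ] 85.21361506126759 [ 456.53207177 -166.42132277   40.        ] [ 512.27336075 -102.88675231   40.        ] [ 484.40271626 -134.65403754   40.        ] 84.52060660273247
mark 14.789486697433544 -0.4693631089565648 line -0.408223338452014 first [np.float64(0.8753542234075682), np.float64(0.5402664853017413), np.float64(0.19785927385364283), np.float64(-0.13835966380280806), np.float64(-0.772144854457389)]
mark 14.789486697433544 -0.4043722734771936 line -0.408223338452014 first [np.float64(0.8698320325054428), np.float64(0.5568391249246061), np.float64(0.23484066417214539), np.float64(-0.08538028023330477), np.float64(-0.7073146412515393)]
line yaw 0.8503081442686727
```

servo_tool(plan=[[[-1,0.03,0.2,-0.6,0,0,0],[-1,0,0,-0.6,0,0,0],[-1,0,0,-0.6,0,0,0],[-1,0,0,-0.55,0,0,0],[-1,0,0,0,0,0,0]]])

```text
t: 2.4
ee_pos: [480.7, -126.8, 146.5]
orientation: [-2.848, -1.315, 0.009]
ft_force: [-1.2, 0.8, -0.2]
width: 87.5
grasp_force: 0.0
```

Run:
```python
from h import *
o=readout.get_obs(); im=vision.get_image("wrist")[:,:,::-1]; np.save("o2.npy",o,allow_pickle=True)
print(o['ee_pos'],o['orientation'],o['qpos'],o['ft_force'],o['moment'],o['t'])
cv2.imwrite("pics/w2f.png",im); cv2.imwrite("pics/w2.png",cv2.resize(im[120:320,180:446],None,fx=3,fy=3,interpolation=cv2.INTER_CUBIC))
```

```text
[ 480.71094105 -126.78965522  146.52750619] [-2.8477671  -1.31465781  0.00874745] [-2.81879157e-01  4.92265857e-01  1.99739657e+00  2.08051107e-04
  6.59423513e-01  4.23760848e-01] [-1.24492836  0.78373671 -0.20219958] [-0.02727715  0.18133655 -0.00418738] 2.4
```

View pics/w2.png

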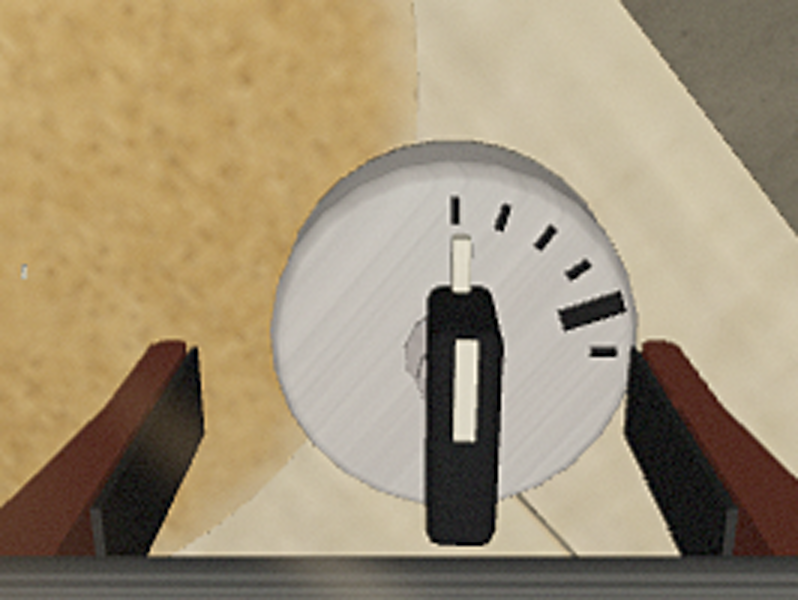

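servo_tool(plan=[[[-1,0,0,0,0,0,0],[-1,0,0,0,0,0,0],[-1,0,0,0,0,0,0],[-1,0,0,0,0,0,0]]])

```text
t: 2.78
ee_pos: [484.1, -128.6, 151.1]
orientation: [2.852, 1.314, 0.003]
ft_force: [-1.1, 0.6, 1.0]
width: 88.1
grasp_force: 0.0
```

Run:
```python
from h import *
o=np.load("o2.npy",allow_pickle=True).item()
def an(o,bar,rim,fn):
  f=lambda q,z: ray("wrist",180+q[0]/3,120+q[1]/3,z,o)
  a,b=f(bar[0],84),f(bar[1],84); c=(a+b)/2
  print("bar c",c.round(1),np.hypot(*(a-b)[:2]),np.arctan2(*(a-b)[1::-1]))
  p=np.array([f(q,40) for q in rim]); cc=(p[0]+p[1])/2; print("rim",cc,(p[2]+p[3])/2)
  M=R.from_rotvec(o['orientation']).as_matrix(); print("bar in tool",M.T@(c-o['ee_pos']),"ty",np.arctan2(M[1,1],M[0,1]))
an(o,((463,297),(461,544)),((274,325),(633,325),(453,162),(453,500)),0)
for i in range(2):
  o=readout.get_obs(); print(o['ee_pos'],o['orientation'],o['qvel'])
  if i==0: im=vision.get_image("wrist")[:,:,::-1]; cv2.imwrite("pics/w3.png",cv2.resize(im[120:320,180:446],None,fx=3,fy=3,interpolation=cv2.INTER_CUBIC)); np.save("o3.npy",o,allow_pickle=True)
```

```text
bar c [ 486.7 -131.3   84. ] 51.32648663809396 0.8735902775168101
rim [ 488.24683637 -129.38714251   40.        ] [ 485.54989081 -132.56497213   40.        ]
bar in tool [ 0.66894075  7.88474835 62.4730109 ] ty -0.7058151218671707
[ 484.08281535 -128.56140107  151.11468211] [2.85202601e+00 1.31391745e+00 2.70439644e-03] [-0.00592936  0.00530567  0.00156713  0.0007898  -0.00251277  0.00078418]
[ 483.9344459  -128.5843748   150.91339381] [2.85232894e+00 1.31382646e+00 2.18481002e-03] [-0.00067547  0.00696235  0.00371001  0.00106612 -0.00288053 -0.00057207]
```

View pics/w3.png

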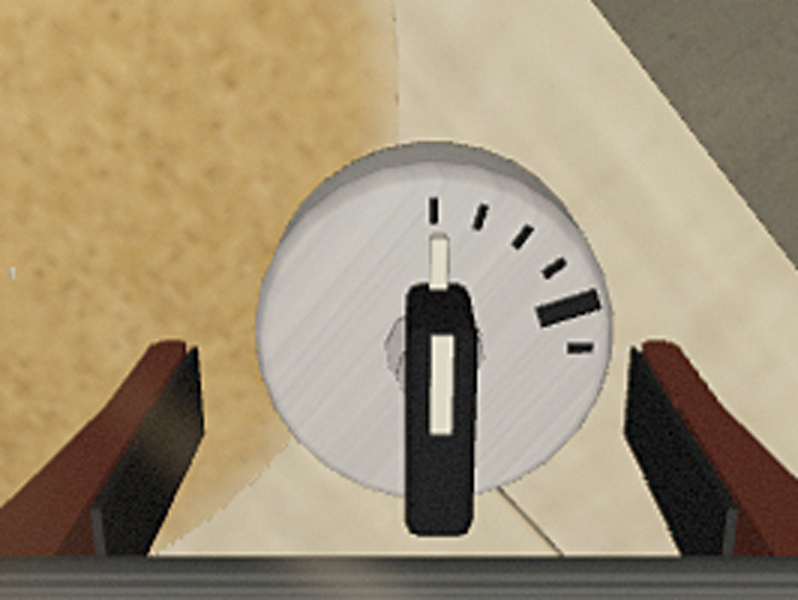

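In the settled view the bar runs from (440,290) to (440,535), and the rim from 258 to 612. The finger midline is at about 414, so the tool must shift along tool +y.

Run:
```python
from h import *
o=np.load("o3.npy",allow_pickle=True).item()
f=lambda u,v,z: ray("wrist",180+u/3,120+v/3,z,o)
M=R.from_rotvec(o['orientation']).as_matrix()
a,b=f(440,295,84),f(439,535,84); c=(a+b)/2
T=lambda p:(M.T@(p-o['ee_pos'])).round(2)
print("bar c",c,np.hypot(*(a-b)[:2]),"yaw",np.arctan2(*(a-b)[1::-1]),T(c)," white line",np.arctan2(*(f(442,336,84)-f(440,434,84))[1::-1]), "line inner end",T(f(440,434,84)))
print("sides",T(f(405.5,450,84)),T(f(474,450,84)))
A,B,C,D=f(258,322,40),f(612,322,40),f(435,162,40),f(435,496,40)
print("rim",(A+B)/2,np.hypot(*(A-B)[:2]),(C+D)/2,np.hypot(*(C-D)[:2]),T((A+B)/2),T((C+D)/2))
print("ty",np.arctan2(M[1,1],M[0,1]))
# all marks -> circle centre through line directions
cc=((C+D)/2); m1,m2=f(538,316,40),f(600,299,40); print("mark",np.arctan2(*(((m1+m2)/2)-cc)[1::-1]),np.arctan2(*(m2-m1)[1::-1]))
```

```text
bar c [ 486.76129994 -131.54339149   84.        ] 51.153027324502595 yaw 0.8678081180714028 [-0.59  3.84 67.12]  white line 0.8534639534902627 line inner end [-3.52  3.96 67.12]
sides [-6.98 -2.71 67.1 ] [-7.   10.6  67.13]
rim [ 488.75871919 -129.62448133   40.        ] 84.97919775347724 [ 485.90496921 -132.98973778   40.        ] 86.72014747783227 [  2.12   4.02 111.13] [ -2.29   4.04 111.12]
ty -0.7073709548592212
mark -0.45958023523959457 -0.4199308083072666
```

servo_tool(plan=[[[-1,0.03,-0.115,-0.2,0,0,-0.1],[-1,0,0,-0.29,0,0,0],[-1,0,0,0,0,0,0],[-1,0,0,0,0,0,0],[-1,0,0,0,0,0,0]]])

```text
t: 3.25
ee_pos: [484.4, -133.1, 129.8]
orientation: [-2.859, -1.301, 0.001]
ft_force: [-0.2, -1.1, -0.1]
width: 87.8
grasp_force: 0.0
```

servo_tool(plan=[[[0.2,0,0,0,0,0,0],[0.4,0,0,0,0,0,0],[0.4,0,0,0,0,0,0],[0.4,0,0,0,0,0,0]]])

```text
t: 3.58
ee_pos: [484.8, -133.1, 130.5]
orientation: [2.859, 1.302, 0.0]
ft_force: [0.1, -0.5, -0.4]
width: 64.4
grasp_force: 0.0
```

Run:
```python
from h import *
o=readout.get_obs(); im=vision.get_image("wrist")[:,:,::-1]; np.save("o4.npy",o,allow_pickle=True)
print(o['ee_pos'],o['orientation'],o['ft_force'],o['moment'],o['t'],o['width'])
cv2.imwrite("pics/w4.png",cv2.resize(im[140:340,180:446],None,fx=3,fy=3,interpolation=cv2.INTER_CUBIC))
```

```text
[ 484.75541043 -133.08952369  130.46015051] [2.85895606e+00 1.30169224e+00 4.40683095e-04] [ 0.12260112 -0.50717759 -0.35292874] [-0.09677159  0.11560391  0.03213558] 3.5833 64.41569813492428
```

View pics/w4.png

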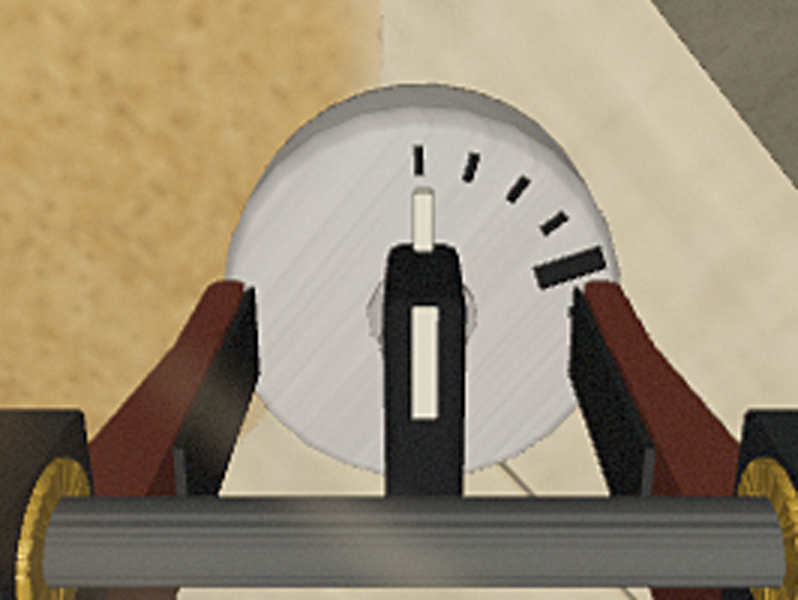

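The finger midline is at 414 and the bar mid at 424.5, so the bar still lies about 1.8 mm along tool +y. I'll check tool x numerically.

Run:
```python
from h import *
o=np.load("o4.npy",allow_pickle=True).item()
M=R.from_rotvec(o['orientation']).as_matrix()
f=lambda u,v,z: (M.T@(ray("wrist",180+u/3,140+v/3,z,o)-o['ee_pos'])).round(2)
print("line",f(425,306,84),f(425,418,84)); print("bar sides",f(384.5,420,84),f(465,420,84)); print("rim",f(422,107,40),f(422,473,40),f(229,300,40),f(616,300,40)); print("fin",f(424,190,54),f(424,250,54),"bar front low",f(424,250,54),"stem",f(367,315,50),f(477,315,50), "mark",f(534,277,40),f(605,258,40),"m1",f(418,147,40),f(419,174,40))
```

```text
line [20.26  0.73 46.46] [-0.39  0.8  46.46]
bar sides [-0.77 -6.06 46.46] [-0.78  7.57 46.46]
rim [44.11  0.6  90.47] [-42.14   0.8   90.45] [  1.53 -41.25  90.45] [ 1.48 42.85 90.48]
fin [30.77  0.88 76.47] [18.47  0.92 76.46] bar front low [18.47  0.92 76.46] stem [  2.65 -10.72  80.46] [ 2.64 11.92 80.46] mark [ 6.88 24.82 90.47] [11.25 39.84 90.48] m1 [35.75 -0.2  90.47] [2.997e+01 1.000e-02 9.046e+01]
```

Run:
```python
from h import *
for i in range(2): print(vision.camera_params("wrist"))
```

```text
{'fx': 287.52250448329534, 'fy': 287.52250448329534, 'cx': 317.5982573634752, 'cy': 202.63395947557115, 'hand_eye': array([[-8.02291706e-04, -9.57119839e-01, -2.89691164e-01,
         7.91245810e+01],
       [ 9.99999343e-01, -5.30622247e-04, -1.01633096e-03,
        -1.09933899e+00],
       [ 8.19033949e-04, -2.89691789e-01,  9.57119635e-01,
        -8.19021836e+01],
       [ 0.00000000e+00,  0.00000000e+00,  0.00000000e+00,
         1.00000000e+00]])}
{'fx': 287.52250448329534, 'fy': 287.52250448329534, 'cx': 317.5982573634752, 'cy': 202.63395947557115, 'hand_eye': array([[-8.02291706e-04, -9.57119839e-01, -2.89691164e-01,
         7.91245810e+01],
       [ 9.99999343e-01, -5.30622247e-04, -1.01633096e-03,
        -1.09933899e+00],
       [ 8.19033949e-04, -2.89691789e-01,  9.57119635e-01,
        -8.19021836e+01],
       [ 0.00000000e+00,  0.00000000e+00,  0.00000000e+00,
         1.00000000e+00]])}
```

servo_tool(plan=[[[0.4,0.032,-0.028,0.02,0,0,0],[0.4,0,0,0,0,0,0],[0.6,0,0,0,0,0,0],[0.6,0,0,0,0,0,0],[0.6,0,0,0,0,0,0]]])

```text
t: 4.05
ee_pos: [485.9, -134.2, 131.1]
orientation: [2.859, 1.302, 0.0]
ft_force: [0.1, -0.2, 0.1]
width: 27.4
grasp_force: 0.0
```

Run:
```python
from h import *
o=readout.get_obs(); im=vision.get_image("wrist")[:,:,::-1]; np.save("o5.npy",o,allow_pickle=True)
print(o['ee_pos'],o['orientation'],o['ft_force'],o['moment'],o['t'],o['width'])
cv2.imwrite("pics/w5.png",cv2.resize(im[140:340,180:446],None,fx=3,fy=3,interpolation=cv2.INTER_CUBIC))
```

```text
[ 485.92310585 -134.2245404   131.08225561] [2.85924516e+00 1.30165762e+00 4.45292461e-05] [ 0.05604346 -0.20533836  0.08672923] [-0.05556204  0.08783653  0.05921576] 4.05 27.447693323443033
```

View pics/w5.png

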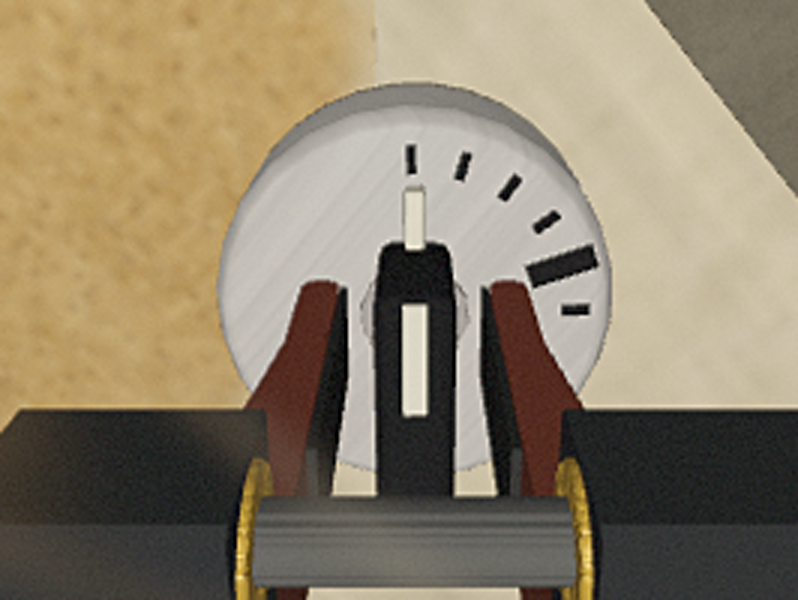

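The bar, 375 to 455, is now centred between the pads at 348 and 482. I'll close the gripper.

servo_tool(plan=[[[0.8,0,0,0,0,0,0],[1,0,0,0,0,0,0],[1,0,0,0,0,0,0],[1,0,0,0,0,0,0],[1,0,0,0,0,0,0]]])

```text
t: 4.52
ee_pos: [486.0, -134.2, 131.1]
orientation: [2.859, 1.302, 0.0]
ft_force: [-0.3, -1.3, -0.2]
width: 14.1
grasp_force: 30.0
```

Run:
```python
from h import *
o=readout.get_obs(); print(o['ee_pos'],o['orientation'],o['ft_force'],o['moment'],o['t'],o['width'],o['grasp_force'])
```

```text
[ 485.95293452 -134.22246148  131.07946352] [2.85920950e+00 1.30168987e+00 2.53830325e-05] [-0.28173194 -1.31200454 -0.2000479 ] [-0.08875758  0.15252403 -0.0207373 ] 4.5167 14.1166945720652 29.999257922172546
```

servo_tool(plan=[[[1,0,0,-0.1,0,0,0],[1,0,0,-0.08,0,0,0],[1,0,0,0,0,0,0],[1,0,0,0,0,0,0],[1,0,0,0,0,0,0]]])

```text
t: 4.93
ee_pos: [486.1, -134.3, 124.1]
orientation: [2.859, 1.302, 0.0]
ft_force: [-2.2, 0.3, 9.1]
width: 13.6
grasp_force: 30.0
```

Run:
```python
from h import *
o=readout.get_obs(); print(o['ee_pos'],o['orientation'],o['ft_force'],o['moment'],o['t'],o['width'],o['grasp_force'])
```

```text
[ 486.05525141 -134.27017466  124.10678213] [2.85903101e+00 1.30173924e+00 2.32399513e-04] [-2.15282285  0.28696703  9.13566676] [0.01851876 0.51090421 0.02306184] 4.9333 13.587289695052704 30.000627636909485
```

Pressed 7 mm with 9.1 N, as the spring predicts. I'll work out the turn from a mark fit on the saved picture.

Run:
```python
from h import *
from scipy.optimize import least_squares
o=np.load("o5.npy",allow_pickle=True).item()
M=R.from_rotvec(o['orientation']).as_matrix()
f=lambda u,v,z: (M.T@(ray("wrist",180+u/3,140+v/3,z,o)-o['ee_pos']))
P=np.array([f(u,v,40)[:2] for u,v in((411,160),(462,166),(510,188),(546,222),(575,310))]); k=np.array([0,1,2,3,5])*np.pi/10
r=least_squares(lambda x: (x[:2]+x[2]*np.c_[np.cos(x[3]+k),np.sin(x[3]+k)]-P).ravel(),[0,0,30,0]); print("centre xy, radius, first mark angle in tool (cw)",r.x,r.fun.round(2))
a,b=f(528,277,40),f(598,256,40); t=f(562.5,266.5,40)[:2]-r.x[:2]; print("thick dir",np.arctan2(*(b-a)[1::-1]),"thick centre",np.arctan2(t[1],t[0]),np.hypot(*t), r.x[3]+4*np.pi/10)
print("line",f(415,304,84),f(415,416,84))
```

```text
centre xy, radius, first mark angle in tool (cw) [-2.12581023e+00 -7.84255085e-01  3.49996478e+01 -2.73872632e-02] [ 0.04 -0.09 -0.07  0.16  0.01 -0.08  0.02  0.    0.01  0.01]
thick dir 1.2546287877256685 thick centre 1.2320342330445082 33.65228629427524 1.229249798240305
line [20.32855334 -0.89296995 47.08275651] [-0.38793829 -0.8942476  47.08223419]
```

servo_tool(plan=[[[1,0,0,0,0,0,-0.4],[1,0,0,0,0,0,-0.6],[1,0,0,0,0,0,-0.6],[1,0,-0.002,0,0,0,-0.6],[1,0.001,-0.002,0,0,0,-0.6]]])

```text
t: 5.35
ee_pos: [486.2, -134.4, 124.2]
orientation: [2.997, 0.94, 0.001]
ft_force: [-1.2, 0.1, 9.6]
width: 14.0
grasp_force: 30.0
```

```bash
cat > s.py <<'E'
from h import *
o=readout.get_obs(); M=R.from_rotvec(o['orientation']).as_matrix()
print(o['ee_pos'].round(2),"x yaw",np.arctan2(M[1,0],M[0,0]).round(4),"z tilt",M[:2,2].round(4),o['ft_force'].round(2),o['moment'].round(3),"tool F",(M.T@o['ft_force']).round(2),o['t'],o['width'].round(2),o['qpos'][5])
E
python3 s.py
```

```text
Traceback (most recent call last):
  File "s.py", line 3, in <module>
    print(o['ee_pos'].round(2),"x yaw",np.arctan2(M[1,0],M[0,0]).round(4),"z tilt",M[:2,2].round(4),o['ft_force'].round(2),o['moment'].round(3),"tool F",(M.T@o['ft_force']).round(2),o['t'],o['width'].round(2),o['qpos'][5])
                                                                                                                                                                                             ^^^^^^^^^^^^^^^^
AttributeError: 'float' object has no attribute 'round'
```

servo_tool(plan=[[[1,0.001,-0.002,0,0,0,-0.6],[1,0,-0.002,0,0,0,-0.6],[1,0.001,-0.002,0,0,0,-0.6],[1,0,-0.002,0,0,0,-0.6],[1,0,0,0,0,0,0]]])

```text
t: 5.77
ee_pos: [486.3, -134.7, 124.2]
orientation: [3.079, 0.621, 0.001]
ft_force: [-2.7, 0.5, 9.3]
width: 14.0
grasp_force: 30.0
```

```bash
sed -i "s/o\['width'\].round(2)/o['width']/" s.py; python3 s.py
python3 - <<'E'
from h import *
im=vision.get_image("wrist")[:,:,::-1]; cv2.imwrite("pics/w6.png",cv2.resize(im[140:340,180:446],None,fx=3,fy=3,interpolation=cv2.INTER_CUBIC))
E
```

```text
[ 486.3  -134.69  124.22] x yaw 0.3979 z tilt [ 0.0006 -0.0001] [-2.67  0.52  9.25] [ 0.112  0.432 -0.075] tool F [-2.26 -1.52 -9.25] 5.7667 14.009636902989055 0.878894061569212
```

View pics/w6.png

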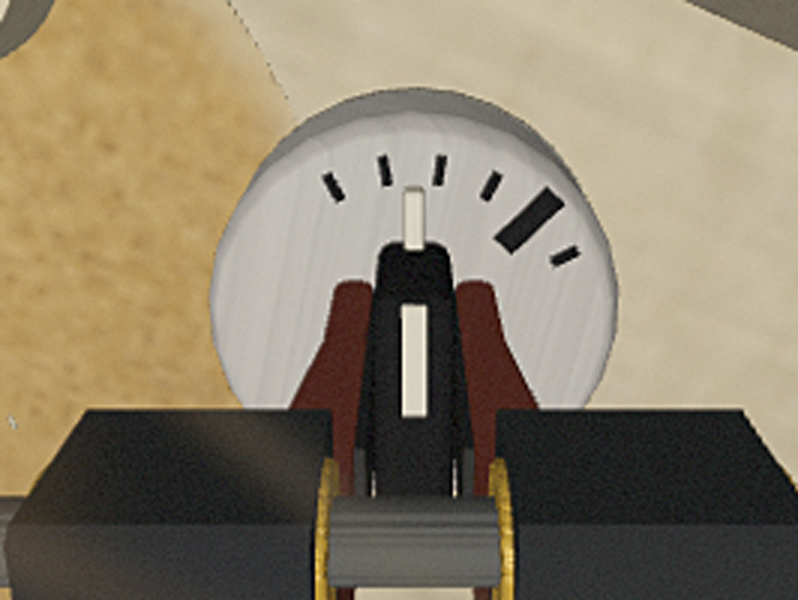

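The timer stays put. The pointer at (414,218) lies between marks 2 and 3, and the thick mark is centred at (530,220). I'll refit the remaining angle.

Run:
```python
from h import *
from scipy.optimize import least_squares
o=readout.get_obs()
M=R.from_rotvec(o['orientation']).as_matrix()
f=lambda u,v,z: (M.T@(ray("wrist",180+u/3,140+v/3,z,o)-o['ee_pos']))
P=np.array([f(u,v,40)[:2] for u,v in((334,187),(385,171),(440,171),(491,186),(565,257))]); k=np.array([0,1,2,3,5])*np.pi/10
r=least_squares(lambda x: (x[:2]+x[2]*np.c_[np.cos(x[3]+k),np.sin(x[3]+k)]-P).ravel(),[0,0,30,0]); print(r.x,r.fun.round(2),"thick",r.x[3]+4*np.pi/10)
a,b=f(503,243,40),f(556,197,40); t=f(530,220,40)[:2]-r.x[:2]; print("thick dir",np.arctan2(*(b-a)[1::-1]),"centre",np.arctan2(t[1],t[0]))
print("fin",f(414,218,50),"line",f(414,304,77),f(414,416,77))
```

```text
[-2.6262586  -0.72352211 35.01270986 -0.47782694] [-0.09 -0.07  0.03  0.04  0.11 -0.01 -0.07  0.15  0.03 -0.1 ] thick 0.7788101175866177
thick dir 0.8110812096658488 centre 0.7754359245043516
fin [25.37489497 -0.67175113 74.21087541] line [19.78862526 -0.69275801 47.20800094] [-0.94935245 -0.70100458 47.19736528]
```

servo_tool(plan=[[[1,0,-0.003,0,0,0,-0.6],[1,0,-0.003,0,0,0,-0.6],[1,0,-0.003,0,0,0,-0.6],[1,0,-0.003,0,0,0,-0.6],[1,0,-0.003,0,0,0,-0.6]]])

```text
t: 6.23
ee_pos: [486.3, -135.1, 124.2]
orientation: [-3.134, -0.214, -0.001]
ft_force: [-0.7, 2.3, 8.7]
width: 13.9
grasp_force: 30.0
```

servo_tool(plan=[[[1,0,-0.003,0,0,0,-0.6],[1,0,-0.002,0,0,0,-0.6],[1,0,-0.003,0,0,0,-0.6],[1,0,-0.002,0,0,0,-0.6],[1,0,-0.003,0,0,0,-0.6]]])

```text
t: 6.65
ee_pos: [486.3, -135.4, 124.2]
orientation: [-3.135, 0.197, -0.001]
ft_force: [-0.4, 3.5, 8.9]
width: 13.7
grasp_force: 30.0
```

servo_tool(plan=[[[1,0,-0.002,0,0,0,-0.6],[1,0,-0.002,0,0,0,-0.6],[1,0,-0.002,0,0,0,-0.6],[1,0,-0.002,0,0,0,-0.6],[1,0,0,0,0,0,-0.5]]])

```text
t: 7.07
ee_pos: [486.3, -135.7, 124.2]
orientation: [-3.085, 0.591, -0.001]
ft_force: [-0.8, 4.3, 8.4]
width: 13.9
grasp_force: 30.0
```

servo_tool(plan=[[[1,0,0,0,0,0,0],[1,0,0,0,0,0,0],[1,0,0,0,0,0,0]]])

```text
t: 7.32
ee_pos: [486.3, -135.7, 124.2]
orientation: [-3.085, 0.588, -0.001]
ft_force: [-0.7, 4.3, 7.9]
width: 13.8
grasp_force: 30.0
```

```bash
python3 s.py
python3 - <<'E'
from h import *
im=vision.get_image("wrist")[:,:,::-1]; cv2.imwrite("pics/w7.png",cv2.resize(im[140:340,180:446],None,fx=3,fy=3,interpolation=cv2.INTER_CUBIC))
E
```

```text
[ 486.3  -135.68  124.18] x yaw -0.3766 z tilt [0.0005 0.0006] [-0.71  4.32  7.95] [ 0.802  0.305 -0.163] tool F [-2.24 -3.77 -7.94] 7.3167 13.781780923075024 1.6502735037880996
```

View pics/w7.png

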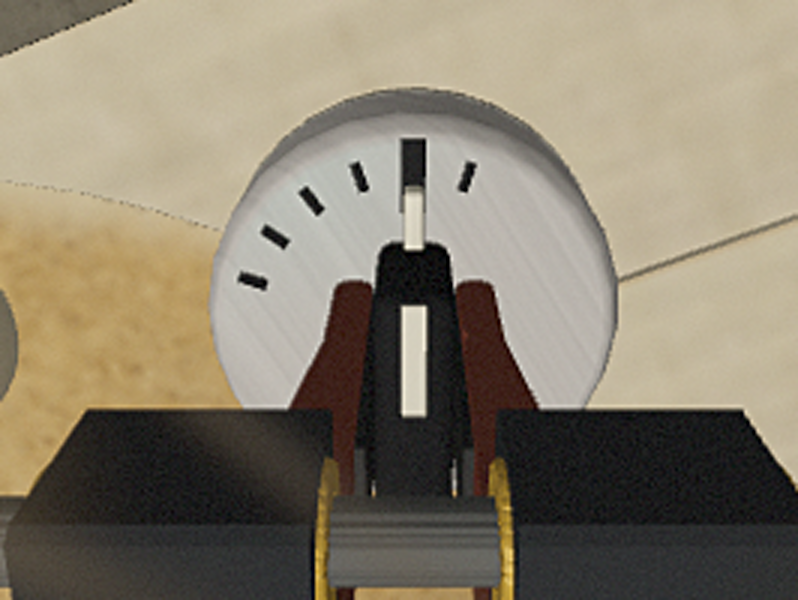

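The pointer at (414,218) is in line with the thick mark at (413,165). A sideways force of 4.3 N remains. I'll relieve it while the feet still hold.

servo_tool(plan=[[[1,0,0.01,0,0,0,0],[1,0,0.01,0,0,0,0],[1,0,0,0,0,0,0],[1,0,0,0,0,0,0]]])

```text
t: 7.7
ee_pos: [486.3, -135.4, 124.2]
orientation: [3.086, -0.587, 0.001]
ft_force: [-1.5, -1.0, 9.2]
width: 13.6
grasp_force: 30.0
```

```bash
python3 s.py
python3 - <<'E'
from h import *
from scipy.optimize import least_squares
import ast
# axis in world from the three fits, same time-varying calibration
o=readout.get_obs(); M=R.from_rotvec(o['orientation']).as_matrix()
f=lambda u,v,z: (M.T@(ray("wrist",180+u/3,140+v/3,z,o)-np.array([486.3,-135.68,124.18])))
def f(u,v,z):
    oo=dict(o); oo['ee_pos']=np.array([486.3,-135.68,124.18]); return M.T@(ray("wrist",180+u/3,140+v/3,z,oo)-oo['ee_pos'])
P=np.array([f(u,v,40)[:2] for u,v in((253,281),(275,237),(312,201),(360,177),(467,177))]); k=np.array([0,1,2,3,5])*np.pi/10
r=least_squares(lambda x: (x[:2]+x[2]*np.c_[np.cos(x[3]+k),np.sin(x[3]+k)]-P).ravel(),[0,0,30,-1.2]); print(r.x,r.fun.round(2),"thick rel tool",r.x[3]+.4*np.pi,"y of fin",f(414,218,50))
for c,y,e in (((-2.13,-.78),.855,(485.92,-134.22)),((-2.63,-.72),.398,(486.3,-134.69)),(r.x[:2],-.3766,(486.3,-135.68))):
    c=np.array(c)+(0.5,0.8); t=np.array([np.cos(y),np.sin(y)]); s=np.array([t[1],-t[0]]); print("axis",np.array(e)+c[0]*t+c[1]*s)
E
```

```text
[ 486.3  -135.43  124.2 ] x yaw -0.3761 z tilt [ 0.0006 -0.0002] [-1.54 -1.03  9.18] [-0.028  0.416 -0.046] tool F [-1.05  1.52 -9.18] 7.7 13.579264480653418 1.6517723118151264
[-3.00563667  0.18290341 35.01590154 -1.25600236] [-0.    0.07  0.03  0.02  0.04 -0.07 -0.04 -0.11 -0.03  0.09] thick rel tool 0.0006347019748473848 y of fin [25.06921501  0.3001496  74.1962124 ]
axis [ 484.86545525 -135.46307496]
axis [ 484.36749112 -135.58928273]
axis [ 483.60848394 -135.6725468 ]
```

servo_tool(plan=[[[0.3,0,0,0,0,0,0],[0.3,0,0,0,0,0,0],[0.3,0,0,0,0,0,0],[-0.2,0,0,0,0,0,0],[-0.2,0,0,0,0,0,0]]])

```text
t: 8.12
ee_pos: [486.0, -135.3, 123.7]
orientation: [-3.086, 0.587, 0.0]
ft_force: [0.2, -0.4, -0.0]
width: 40.6
grasp_force: 0.0
```

servo_tool(plan=[[[-0.2,0,0,0.2,0,0,0],[-0.2,0,0,0.4,0,0,0],[-0.2,0,0,0.7,0,0,0],[-0.2,0,0,0.8,0,0,0],[-0.2,0,0,0.8,0,0,0]]])

```text
t: 8.53
ee_pos: [485.6, -135.2, 241.2]
orientation: [-3.086, 0.587, 0.002]
ft_force: [1.3, -0.6, 0.1]
width: 52.8
grasp_force: 0.0
```

servo_tool(plan=[[[-0.2,0,0,0.1,0,0,0],[-0.2,0,0,0,0,0,0],[-0.2,0,0,0,0,0,0],[-0.2,0,0,0,0,0,0],[-0.2,0,0,0,0,0,0]]])

```text
t: 8.95
ee_pos: [485.3, -135.1, 242.5]
orientation: [-3.086, 0.587, 0.004]
ft_force: [-0.9, 0.2, -0.7]
width: 52.5
grasp_force: 0.0
```

```bash
python3 s.py
python3 - <<'E'
from h import *
im=vision.get_image("wrist")[:,:,::-1]; cv2.imwrite("pics/w8.png",cv2.resize(im[100:300,180:446],None,fx=3,fy=3,interpolation=cv2.INTER_CUBIC))
E
```

```text
[ 485.26 -135.11  242.52] x yaw -0.376 z tilt [-0.0026  0.0008] [-0.91  0.22 -0.67] [ 0.029  0.161 -0.027] tool F [-0.92  0.13  0.67] 8.95 52.53818482538716 1.6516563806491793
```

View pics/w8.png

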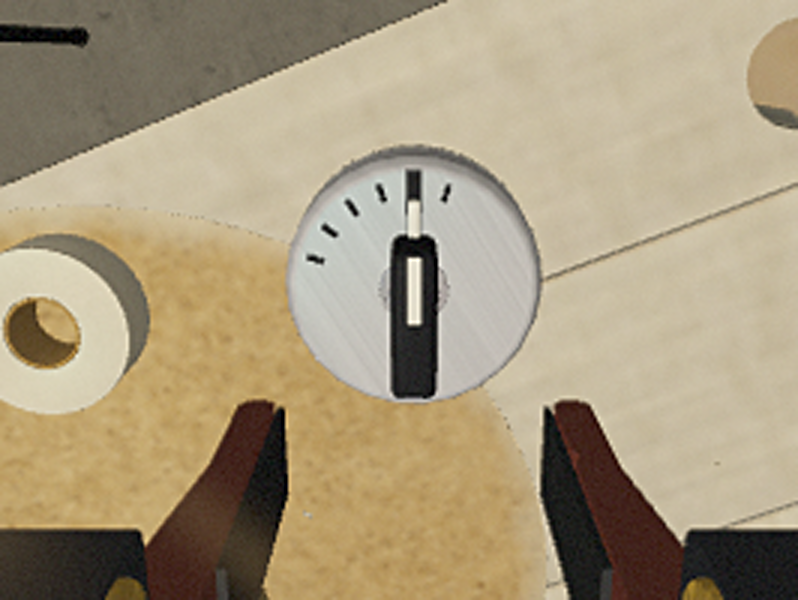

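The pointer at (414,217) lies on the thick mark at (413,185). The knob is free and up, the timer is in place and the gripper is clear. I'll hand in.

```bash
python3 -c "
from workcell import close_job
print(close_job())"
```

```text
the job is handed in; nothing more can be done
None
```

The round timer's knob was pressed about 7 mm, turned clockwise until its pointer lined up with the long thick mark, and released. The timer did not visibly turn and shifted at most about 1 mm by camera estimate, I left the square timer alone, and the job is handed in (no verdict returned).

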